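# Pin the sprung jar clamp open

### The arm

A 6-joint arm with a two-finger parallel gripper is mounted at the origin on the work surface. World frame = base frame: x ahead of the robot, y to its left, z up, the work surface at z = 0. Lengths are in m, angles in rad, forces in N, time in s.
With the tool pointing down it reaches from about 0.35 to 0.85 m from the base axis. Payload 8.1 kg.
Tool frame: the origin (TCP) lies midway between the tips of the shut fingers; the grasp point (between the pads) lies 19 mm behind it (robot.grip_point_offset is the distance from the TCP to the grasp point, in m); z points along the fingers, y is the line along which they close (so a half turn about z gives the same grasp; the last joint's range is limited). The gripper opens to 93 mm and grips with 3 to 60 N. Pads are 15 mm wide; open, the fingers measure 128 mm over their backs; the gripper's body (75 mm by 188 mm) begins 65 mm behind the grasp point.
Start: joints at [-1.357, 0.13, 1.488, -0, 1.523, -0.085], TCP at [0.177, -0.573, 0.219] pointing down, gripper open.
Joint ranges: [-2.96, 2.96], [-0.89, 2.26], [0.02, 2.5], [-1.34, 4.48], [0, 2.73], [-2.66, 2.66]. Speed limits (rad/s): [2.39, 2.39, 2.79, 3.14, 3.14, 3.14].

### API

Orientations are given as a rotation vector (axis times angle).
In Python, from plant import robot, read_camera, job gives the robot as it stands.
- The arm moves only by the shell command python3 -m inch 'ROWS' [FORCE]. ROWS is JSON, one flat list of numbers, 5 for each row, row after row: the shift along the world's x, y, z in mm, then the turn about the world's z in degrees, then the opening in per cent of the stroke, from 0 (shut) to 100 (fully open). In form: [dx, dy, dz, yaw, hand, dx, dy, dz, yaw, hand, ...]. A call has 1 to 10 rows; each row is the pose to reach, as a shift and turn from the pose commanded when the call began; what a row does not reach only later rows make up. A row lasts 1/12 s, in which the tool goes at most 41.7 mm and 7.16 degrees, less where a joint would pass 70% of its speed; a pose out of reach is approached as far as the arm can. A call with a gripper value outside its range is refused whole. The fingers move at their own pace and stop on an object; FORCE is the grip in N (left out, the last holds). Time passes only in rows, so rows that repeat a pose let the fingers close. It gives the time, the measured TCP pose, the force, the opening and the grip force at its end, in the units of the state.
- robot.read_state(): the state, without advancing time (a new reading comes with each control period).
- read_camera(name): name is "side" or "top"; returns a dict with "image" (400x640x3 uint8, blue, green, red), "K" (3x3 intrinsics, pixels), "extrinsics" (4x4, takes a point from world to camera coordinates). Camera axes: x right, y down, z forward; pixel columns grow to the right and rows downward; lengths in m; the calibration is good to about 2 mm. A picture is of the moment at which its call begins. There is no depth.
- job.close_job(): hands the job in; it is judged then, once.
The state is a dict: "t": time; "q": joint angles; "dq": joint speeds; "joint_torque": joint torques, N m; "tool_pos": TCP position; "orientation": TCP orientation; "force": force on the tool from outside, world axes, zero at the start; "wrist_torque": the same for the moment, N m; "opening": finger opening in m; "gripper_force": force on a finger pad.
Only numpy, scipy, OpenCV 4.12 (cv2) and the standard library are available. Lean on these libraries where they do the work, as an engineer would, in place of code of your own. Each camera call takes 0.05 s, during which the arm holds its last target. There are 200 camera calls.

### The job

Get the jar clamp ready for loading: take the locking pin from its flat rest, lay it tip down in the slanted cradle, its tip at the end stop, and let go of it there so that you can take it up again at a new angle. Then use the pin to swing the clamp's sprung arm open, and push the pin upright all the way down into the hole in the block so that it holds the arm open. Leave the glass jars undisturbed.

Things in the scene. Friction and masses are not known exactly. Their poses are not given: they have to be found in the camera images.
- pin: Locking pin, 150 mm, 130 to 200 g. Origin: centre of the tip end; +x runs along its axis to the handle. Round steel shank, 14 mm dia., x 0 to 95 mm (first 6 mm taper to 6 mm dia. at the tip); square wooden handle 22 x 22 mm, x 95 to 150 mm, faces square to y and z. Mass centre 67 mm from the tip. Starts level in the rest, axis 50 mm above the table, handle overhanging free and two faces upright.
- rest: Flat plywood rest, fixed. Origin: centre of its underside, z up. Foot 110 (x) x 60 (y) x 20 mm high, with two V notches open at the top at x -44 to -32 and 18 to 30 mm that carry the pin's shank level along +x (tip at x -60, axis at z 50 mm). Notch cheeks reach z 56 mm and 21 mm either side.
- cradle: Slanted plywood cradle, fixed. Origin: centre of its underside, z up. Foot 150 (x) x 90 (y) x 16 mm high, carrying a V trough (trough) that climbs at 45 degrees towards the cradle's +x; its highest edge is about 112 mm above the table.
- trough: The cradle's V trough, open on top. Origin: where a seated pin's tip lies, 45 mm above the table, at cradle x -45. +x: up the trough along the seated pin's axis, 45 degrees above level; +z: normal to it, out of the open side. Cheeks x 0 to 85 mm, 90 degrees apart, 50 mm wide over all; the handle stands free beyond. End stop at x 0, 17 mm above the axis. The pin may not slide down by itself.
- clamp: Jar clamp, fixed: wooden block 220 x 220 x 40 mm. Origin at the centre of its underside, z up. A fixed rubber-faced V jaw stands on its -x edge (x = -107 to about -67, y = -55 to 55 mm, top at z = 70 mm), and a sprung arm turns about an upright pivot.
- pivot (a point): Point on the upright pivot axis at the block's top face (clamp x = -10, y = -85, z = 40 mm). The pivot post rises to 75 mm above the face.
- swingarm_end (a point): Middle of the arm near its free end, 150 mm from the pivot axis, 32 mm above the block's top face. The arm is a straight level aluminium bar 20 mm wide, underside 22 mm and top 42 mm above the block, reaching 155 mm from the pivot axis along the line from pivot to swingarm_end; it swings with the joint.
- swingarm (a joint): Angle of the sprung arm: 0 closed (arm along the clamp's +y, inner face at clamp x -20 mm, about 47 mm from the jaw); grows as it opens, clockwise from above, away from the jaw towards the clamp's +x; stop at 1.0 rad. The spring closes it with 0.12 Nm at 0 and 0.26 Nm at 0.7 rad, and it snaps shut if let go. Resting on the pin in the hole it reads about 0.70.
- hole (a point): Centre of the mouth of the pin hole in the block's top face (clamp z = 40 mm), 110 mm from the pivot axis. Upright round hole 16.5 mm in diameter with a 3 mm chamfer, 36 mm deep. It lies in the arm's sweep: the arm must be swung past it and bear on the pin from the clamp's +x side.
- jar_a: Open glass jar, 62 mm in diameter, 80 mm high, origin at the centre of its underside. Bystander.
- jar_b: Open glass jar like jar_a. Bystander.
- jar_c: Lidded glass jar, 64 mm in diameter, 85 mm high, origin at the centre of its underside. Bystander.
Not all that is in view belongs to the job. What is shaped like the cradle but black or purple is not meant.

How it is judged:
On the way, in this order (a step that is already met when the one before it is completed fails the run):
1. the pin lies tip down in the slanted cradle's trough, let go (angle between the x axis of pin and the x axis of trough, either way round below 0.12 rad and x of pin in the frame of trough between -0.006 and 0.025 m and y of pin in the frame of trough between -0.006 and 0.006 m and z of pin in the frame of trough below 0.006 m and angle between pin's own x axis and vertical below 1.2 rad and contact force between the fingers and pin below 0.1 N and linear speed of pin below 0.03 m/s), for 0.2 s.
2. the pin pushes the sprung arm open (value of joint swingarm above 0.5 rad and contact force between pin and clamp above 0.3 N), for 0.1 s.
At the end, for the whole second after the job is handed in: The pin stands upright (within 9 degrees) in the block's hole, tip within 6 mm of the hole's axis and no more than 8 mm above its bottom (which is 4 mm above the table), at rest, with the arm held open on it (joint above 0.6 rad). The three jars stand upright within 30 mm of where they were (value of joint swingarm above 0.6 rad and horizontal distance between pin and hole below 0.006 m and height (world z) of pin below 0.012 m and angle between pin's own x axis and vertical below 0.16 rad and linear speed of pin below 0.02 m/s and angle between each of jar_a, jar_b, jar_c's own z axis and vertical below 0.1 rad and distance of each of jar_a, jar_b, jar_c from where it was at the start of the episode below 0.03 m); the robot touches nothing.
It fails at once if a jar is knocked over or pushed more than 30 mm (distance of any of jar_a, jar_b, jar_c from where it was at the start of the episode above 0.03 m or angle between any of jar_a, jar_b, jar_c's own z axis and vertical above 0.5 rad).
It also fails if it takes over 64 s, if anything falls off the work surface, if the arm or the gripper's body presses on something with over 40 N, if the wrist force passes 120 N, or if a joint passes its speed limit or range.

## Working session

There is one attempt and no reset: what is moved stays moved. The work goes in short steps, Python scripts to look and compute and a shell command to move; the robot and the scene stay as the last step left them, time stands still between calls to the robot, and variables do not carry over. Pictures are saved under pics/ and viewed, at most 10 in all, crops included, and the job is handed in when it is done.

```bash
ls; mkdir -p pics; python3 - <<'E'
from plant import robot, read_camera
import cv2,numpy as np
for n in ("side","top"):
    d=read_camera(n); cv2.imwrite(f"pics/{n}0.png",d["image"]); np.savez(f"{n}.npz",K=d["K"],E=d["extrinsics"])
    E=d["extrinsics"]; print(n,d["K"].tolist(),(-E[:3,:3].T@E[:3,3]).round(3),E[:3,:3].round(3).tolist())
print(robot.read_state(),robot.grip_point_offset)
E
```

```text
pics
side [[381.14392414384076, 0.0, 317.3499926588099], [0.0, 381.14392414384076, 199.44342748189248], [0.0, 0.0, 1.0]] [ 0.471 -0.722  0.877] [[0.992, -0.127, -0.018], [-0.11, -0.773, -0.625], [0.065, 0.622, -0.78]]
top [[382.7612967720878, 0.0, 321.15386992452306], [0.0, 382.7612967720878, 196.24487086583545], [0.0, 0.0, 1.0]] [ 0.399 -0.064  1.049] [[0.022, -1.0, 0.008], [-0.991, -0.023, -0.13], [0.13, -0.005, -0.992]]
{'t': 0.1, 'q': array([-1.35739942e+00,  1.31105566e-01,  1.48916053e+00,  1.25570293e-05,
        1.52298886e+00, -8.53803863e-02]), 'dq': array([-0.0006221 , -0.00157996, -0.00374932, -0.00182719, -0.00034428,
       -0.00106206]), 'joint_torque': array([ 6.30303784e-04, -5.61339962e+01, -4.93096054e+01,  7.72463134e-02,
        2.91420036e-02, -5.93741402e-05]), 'tool_pos': array([ 0.17654046, -0.5729093 ,  0.21768585]), 'orientation': array([-3.10496131e+00, -4.67326623e-01,  1.47281789e-04]), 'force': array([ 0.64185354,  0.03123154, -0.47236207]), 'wrist_torque': array([-0.03311375,  0.04629222,  0.00866883]), 'gripper_force': 0.0, 'opening': 0.09291798354305042} 0.0188
```

View pics/side0.png

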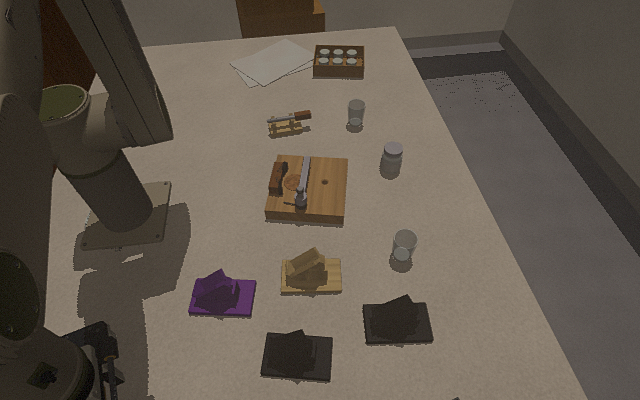

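View pics/top0.png

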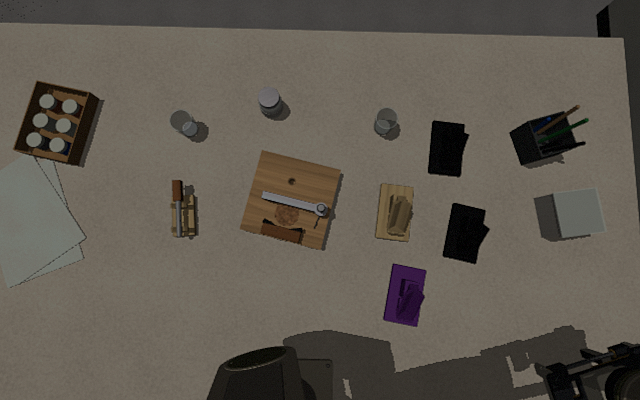

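The pin candidates are the steel and wood stick on the rest (top 178,208; side 290,117) and the pencils in the cup (top 560,125). For the cradle they are plywood (top 396,212; side 311,272), black (top 447,148 and 465,232) and purple (top 405,294). By the description I take the stick on the rest and the plywood cradle. Next I'll check them in a close crop.

```bash
cat > h.py <<'E'
import numpy as np,cv2
C={n:np.load(f"{n}.npz") for n in("side","top")}
def proj(n,P):
    c=C[n];p=c["E"][:3,:3]@np.asarray(P,float)+c["E"][:3,3];p=c["K"]@p;return p[:2]/p[2]
def ray(n,uv):
    c=C[n];R=c["E"][:3,:3];o=-R.T@c["E"][:3,3];return o,R.T@np.linalg.inv(c["K"])@np.array([uv[0],uv[1],1.])
def plane(n,uv,z):
    o,d=ray(n,uv);return o+d*(z-o[2])/d[2]
def tri(a,b):
    o1,d1=ray("top",a);o2,d2=ray("side",b)
    s=np.linalg.lstsq(np.c_[d1,-d2],o2-o1,rcond=None)[0];p=o1+d1*s[0];q=o2+d2*s[1];return (p+q)/2,np.linalg.norm(p-q)
def tiles(ims,boxes,out,w=400,h=300):
    t=[cv2.resize(im[y:y+75,x:x+100],(w,h),interpolation=cv2.INTER_CUBIC) for im,(x,y) in zip(ims,boxes)]
    t=[cv2.convertScaleAbs(i,alpha=1.6) for i in t]
    cv2.imwrite(out,np.vstack([np.hstack(t[:2]),np.hstack(t[2:])]))
E
python3 - <<'E'
from h import *
t=cv2.imread("pics/top0.png");s=cv2.imread("pics/side0.png")
tiles([t,s,t,t],[(135,170),(240,80),(350,175),(240,160)],"pics/c1.png")
tiles([s,s,t,t],[(262,235),(260,150),(240,147),(240,177)],"pics/c2.png")
E
```

```text
(no output)
```

View pics/c1.png

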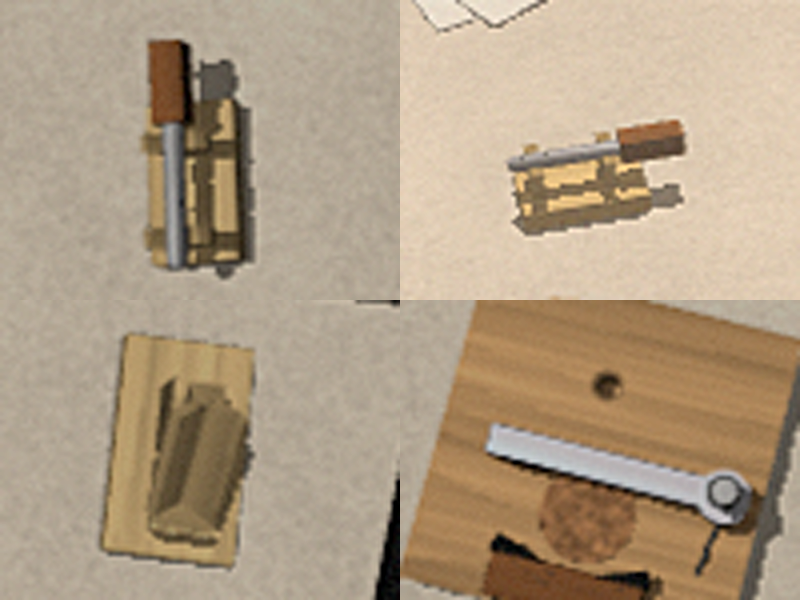

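View pics/c2.png

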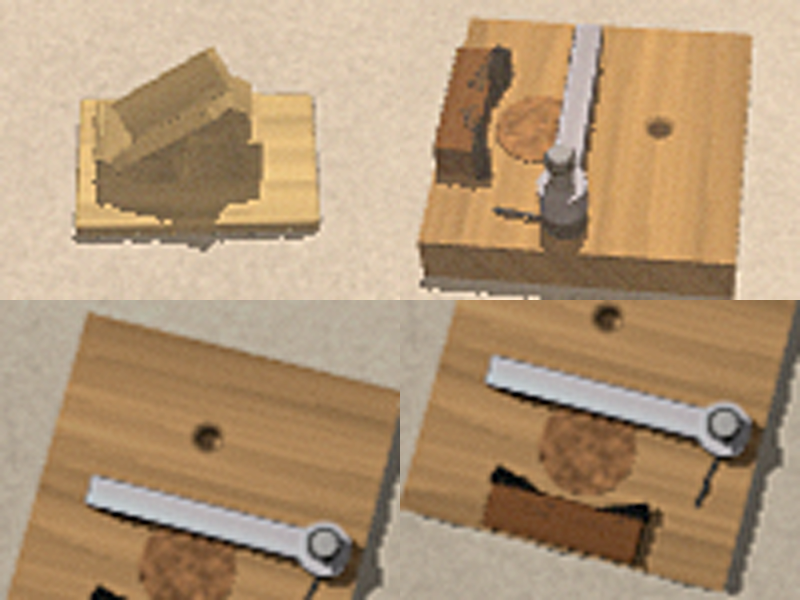

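Tile 1 shows the pin: handle end at top (176,180), tip at top (179,237). The plywood cradle's low end is toward the robot (top 396,230) and it climbs toward +x. In the clamp tiles, the hole is at top (291,181), the pivot at top (321,208) and the closed arm is on the robot side of the hole.

```bash
cat >> h.py <<'E'
def px(box,x,y): return ((x+.5)/4-.5+box[0],(y+.5)/4-.5+box[1])
E
python3 - <<'E'
from h import *
np.set_printoptions(precision=4,suppress=True)
T=(135,170);S=(240,80)
a=plane("top",px(T,165,42),.061);b=plane("top",px(T,170,122),.061);print("handle end, shoulder",a,b)
a=plane("top",px(T,173,128),.055);b=plane("top",px(T,177,262),.055);print("shank",a,b, np.degrees(np.arctan2(*(a-b)[1::-1])))
a=plane("side",px(S,216,158),.05);b=plane("side",px(S,113,163),.05);print("side shank",a,b)
print("tip tri",tri(px(T,177,267),px(S,112,163)))
B=(350,175);c=[plane("top",px(B,x,y-300),.016) for x,y in((125,333),(254,350),(234,568),(102,550))]
print("cradle",np.array(c),np.mean(c,0),np.degrees(np.arctan2(*((c[0]+c[1]-c[2]-c[3])[1::-1]))))
Q=(262,235);c=[plane("side",px(Q,x,y),.016) for x,y in((81,99),(312,95),(320,219),(77,226))]
print("cradle side",np.array(c),np.mean(c,0),np.degrees(np.arctan2(*((c[1]+c[2]-c[0]-c[3])[1::-1]))))
print("hole top",plane("top",px((240,147),207,137),.04),"side",plane("side",px((260,150),258,127),.04))
print("pivot top",plane("top",px((240,147),325,245),.115),"side",plane("side",px((260,150),160,158),.115))
tl=plane("top",px((240,147),88,13),.04);br=plane("top",px((240,177),328,290),.04);d=tl-br
print("clamp c",(tl+br)/2,np.linalg.norm(d),np.degrees(np.arctan2(d[1],d[0]))-45)
s=[plane("side",px((260,150),x,y),.04) for x,y in((72,20),(352,37),(335,265),(20,245))];print("clamp side",np.mean(s,0),np.array(s))
a1=plane("top",px((240,147),93,192),.082);print("arm end mid",a1)
import cv2
for n,u in (("a",(185,124)),("b",(386,122)),("c",(270,102))): print(n,plane("top",u,.06))
E
```

```text
handle end, shoulder [0.5623 0.3104 0.061 ] [0.5099 0.3034 0.061 ]
shank [0.5067 0.3034 0.055 ] [0.4199 0.2948 0.055 ] 5.701177020622276
side shank [0.5051 0.2912 0.05  ] [0.4191 0.2976 0.05  ]
tip tri (array([0.4176, 0.296 , 0.0513]), np.float64(0.0015188582750877255))
cradle [[ 0.575  -0.2323  0.016 ]
 [ 0.5653 -0.3206  0.016 ]
 [ 0.4169 -0.3057  0.016 ]
 [ 0.427  -0.217   0.016 ]] [ 0.496  -0.2689  0.016 ] -5.795150268674809
cradle side [[ 0.4273 -0.2185  0.016 ]
 [ 0.575  -0.2359  0.016 ]
 [ 0.5658 -0.3214  0.016 ]
 [ 0.4188 -0.306   0.016 ]] [ 0.4967 -0.2705  0.016 ] -6.378355812624686
hole top [0.5708 0.0108 0.04  ] side [0.5691 0.0101 0.04  ]
pivot top [ 0.4927 -0.0691  0.115 ] side [ 0.493  -0.0731  0.115 ]
clamp c [0.5229 0.0099 0.04  ] 0.31062280037748063 -12.367197249291394
clamp side [0.5224 0.0092 0.04  ] [[ 0.441   0.1407  0.04  ]
 [ 0.6532  0.091   0.04  ]
 [ 0.6036 -0.121   0.04  ]
 [ 0.3918 -0.0738  0.04  ]]
arm end mid [0.5265 0.079  0.082 ]
a [0.7144 0.2973 0.06  ]
b [ 0.7329 -0.2386  0.06  ]
c [0.781  0.0736 0.06  ]
```

```bash
python3 -m inch '[150,370,20,-11,100,150,370,20,-11,100,150,370,20,-11,100,150,370,20,-11,100,150,370,20,-11,100,150,370,20,-11,100,150,370,20,-11,100,150,370,20,-11,100,150,370,20,-11,100,150,370,20,-11,100]' 30; python3 -m inch '[150,370,0,0,100,150,370,0,0,100,150,370,0,0,100,150,370,0,0,100,150,370,0,0,100,150,370,0,0,100,150,370,0,0,100,150,370,0,0,100,150,370,0,0,100,150,370,0,0,100]'
```

```text
t: 0.93
tool_pos: [0.3273, -0.2002, 0.2387]
orientation: [-3.136, -0.17, -0.001]
force: [0.8, -0.3, -0.7]
opening: 0.0929
gripper_force: 0.0
t: 1.77
tool_pos: [0.4769, 0.1704, 0.238]
orientation: [-3.136, -0.171, 0.001]
force: [0.5, -0.9, 0.4]
opening: 0.093
gripper_force: 0.0
```

```bash
python3 -m inch '[61,137,-110,0,100,61,137,-110,0,100,61,137,-110,0,100,61,137,-110,0,100,61,137,-110,0,100,61,137,-130,0,60,61,137,-160,0,60,61,137,-185,0,60,61,137,-205,0,60,61,137,-205,0,60]' && python3 - <<'E'
from plant import read_camera
from h import *
t=read_camera("top")["image"];s=read_camera("side")["image"]
cv2.imwrite("pics/top1.png",t);cv2.imwrite("pics/side1.png",s)
tiles([t,s,t,s],[(135,160),(250,65)]*2,"pics/c3.png")
E
```

```text
t: 2.6
tool_pos: [0.5335, 0.3017, 0.0275]
orientation: [3.133, 0.168, -0.014]
force: [-1.1, -1.0, -1.2]
opening: 0.0645
gripper_force: 0.0
```

View pics/c3.png

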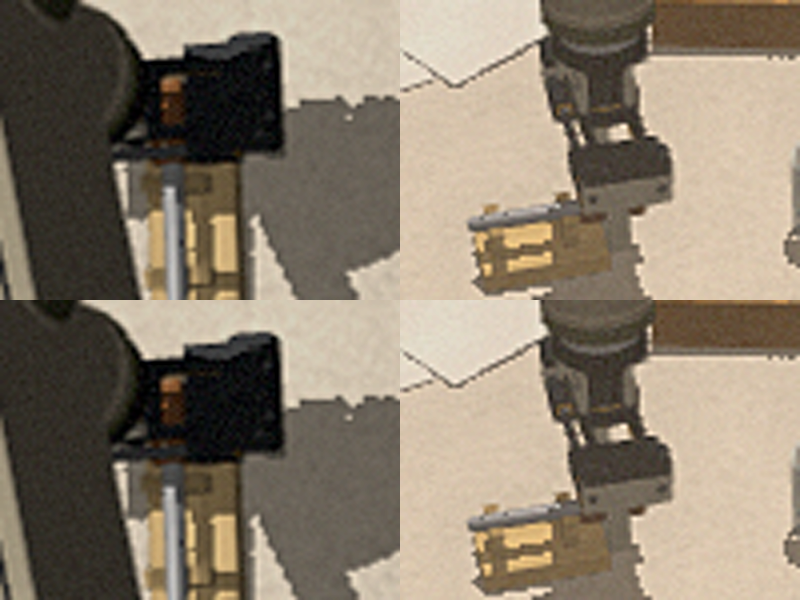

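Fingers straddle the handle (top 178,187). The arm lags its target slightly, so I'll let it settle and close.

```bash
python3 -m inch '[0,0,0,0,60,0,0,0,0,60,0,0,0,0,60]'; python3 -m inch '[0,0,0,0,30,0,0,0,0,20,0,0,0,0,0,0,0,0,0,0,0,0,0,0,0,0,0,0,0,0]' 40
```

```text
t: 2.95
tool_pos: [0.5391, 0.3042, 0.0358]
orientation: [-3.136, -0.168, -0.005]
force: [0.5, 0.7, 0.2]
opening: 0.0557
gripper_force: 0.0
t: 3.45
tool_pos: [0.538, 0.3048, 0.0342]
orientation: [-3.135, -0.167, -0.002]
force: [-1.8, 5.8, 3.1]
opening: 0.0223
gripper_force: 39.4
```

```bash
python3 -m inch '[0,0,40,0,0,0,0,80,0,0,0,-20,120,0,0,0,-60,120,0,0,0,-100,120,0,0,0,-115,120,0,0,0,-115,120,0,0,0,-115,120,0,0,0,-115,120,0,0,0,-115,120,0,0]' 40
cat > st.py <<'E'
import sys
from plant import robot,read_camera
import cv2,numpy as np
for n in("side","top"): cv2.imwrite(f"pics/{n}_{sys.argv[1]}.png",read_camera(n)["image"])
s=robot.read_state();np.set_printoptions(precision=3,suppress=True)
print(sys.argv[1],s["t"],s["tool_pos"],s["force"],s["wrist_torque"],s["opening"],s["gripper_force"])
E
python3 st.py g40
python3 -m inch '[0,0,0,0,0,0,0,0,0,0,0,0,0,0,0,0,0,0,0,0]' 8; python3 st.py g8
python3 -m inch '[0,0,0,0,0,0,0,0,0,0,0,0,0,0,0,0,0,0,0,0]' 4; python3 st.py g4
python3 - <<'E'
import cv2,numpy as np
a=cv2.imread("pics/side_g40.png")
for n in("g8","g4"):
    d=cv2.absdiff(a,cv2.imread(f"pics/side_{n}.png")).max(2)>40;y,x=np.nonzero(d);print(n,d.sum(),(x.min(),x.max(),y.min(),y.max()) if d.sum() else"")
E
```

```text
t: 4.28
tool_pos: [0.5374, 0.1896, 0.1533]
orientation: [-3.137, -0.169, 0.001]
force: [-0.1, -0.3, -1.0]
opening: 0.0217
gripper_force: 40.0
g40 4.3833 [0.537 0.19  0.153] [ 0.608 -0.182 -1.654] [ 0.04  -0.049 -0.047] 0.02208577443190416 39.98416006565094
t: 4.72
tool_pos: [0.5376, 0.1888, 0.1536]
orientation: [-3.137, -0.168, 0.0]
force: [0.5, -0.3, -1.6]
opening: 0.0217
gripper_force: 8.0
g8 4.8167 [0.538 0.189 0.154] [ 0.575 -0.653 -1.083] [ 0.019 -0.087  0.033] 0.02199100865449565 7.999840825796127
t: 5.15
tool_pos: [0.5377, 0.1886, 0.1536]
orientation: [-3.137, -0.168, -0.0]
force: [0.3, -0.4, -1.4]
opening: 0.0216
gripper_force: 4.0
g4 5.25 [0.538 0.189 0.154] [ 0.262 -0.296 -1.35 ] [ 0.008 -0.    -0.015] 0.022066983494604637 3.9999353885650635
g8 102 (np.int64(78), np.int64(319), np.int64(108), np.int64(287))
g4 428 (np.int64(30), np.int64(319), np.int64(77), np.int64(287))
```

```bash
python3 - <<'E'
from h import *
I=[cv2.imread(f"pics/side_{n}.png") for n in("g40","g8","g4")]
tiles(I+[cv2.imread("pics/top_g4.png")],[(250,80)]*3+[(170,150)],"pics/c4.png")
E
```

```text
(no output)
```

View pics/c4.png

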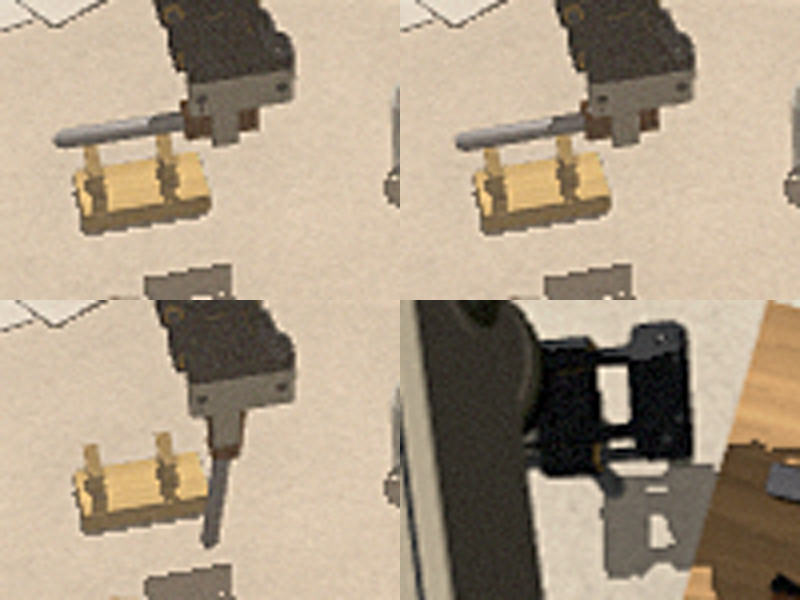

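Crop shows the pin level at 40 N and 8 N, and hanging upright at 4 N with its tip at side (302,141). I'll measure it and work out the cradle approach.

```bash
python3 - <<'E'
from h import *
np.set_printoptions(precision=4,suppress=True)
b=(250,80); y=np.radians(6.1); p0=np.array([.5377,.1887,.1724]);n=np.array([-np.sin(y),np.cos(y),0])
for q in((209,244),(214,165),(222,158),(225,110)):
    o,d=ray("side",px(b,*q));P=o+d*((p0-o)@n)/(d@n);print(P, P-p0)
E
python3 -m inch '[0,-120,90,-12,0,0,-120,90,-12,0,0,-160,90,-12,0,0,-200,90,-12,0,0,-260,90,-12,0,0,-300,90,-12,0,0,-340,90,-12,0,0,-380,90,-12,0,0,-420,90,-12,0,0,-454,90,-12,0]' 40
python3 -m inch '[0,0,0,0,0,0,0,0,0,0,0,0,0,0,0,0,0,0,0,0,0,0,0,0,0]' 40; python3 st.py cr
python3 - <<'E'
from h import *
a=cv2.imread("pics/top_cr.png");s=cv2.imread("pics/side_cr.png")
tiles([s,s,a,a],[(262,150),(262,215),(350,150),(350,200)],"pics/c5.png")
E
```

```text
[0.522  0.187  0.0456] [-0.0157 -0.0017 -0.1268]
[0.5298 0.1879 0.1242] [-0.0079 -0.0008 -0.0482]
[0.5363 0.1885 0.1296] [-0.0014 -0.0002 -0.0428]
[0.5404 0.189  0.1734] [0.0027 0.0003 0.001 ]
t: 6.08
tool_pos: [0.5373, -0.2084, 0.2433]
orientation: [3.137, -0.161, 0.001]
force: [0.9, 1.2, -1.6]
opening: 0.0214
gripper_force: 40.0
t: 6.5
tool_pos: [0.5379, -0.2049, 0.2429]
orientation: [-3.137, 0.158, -0.0]
force: [-0.0, 0.9, -2.3]
opening: 0.0219
gripper_force: 40.0
cr 6.6 [ 0.538 -0.205  0.243] [ 0.571 -0.466 -1.534] [ 0.013  0.018 -0.044] 0.02152108396845384 39.99974191188812
```

View pics/c5.png

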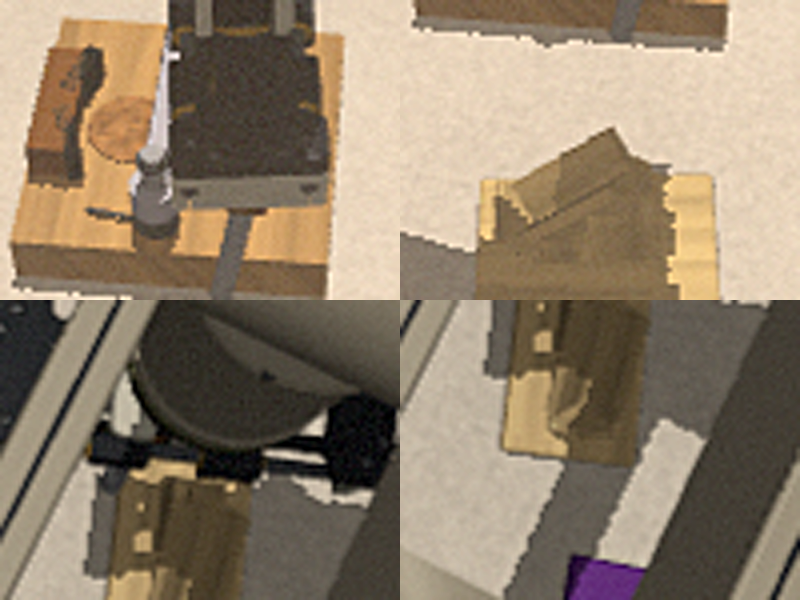

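Pin leans about 7° with its tip toward the robot, which is the right way for the trough. The cradle is clear below (side 290,255).

```bash
python3 -m inch '[-30,-30,0,0,0,-61,-63,0,0,0,-61,-63,0,0,0,-61,-63,0,0,0,-61,-63,-25,0,0,-61,-63,-50,0,0,-61,-63,-68,0,0,-61,-63,-68,0,0,-61,-63,-68,0,0,-61,-63,-68,0,0]' 40; python3 st.py pre
python3 - <<'E'
from h import *
a=cv2.imread("pics/top_pre.png");s=cv2.imread("pics/side_pre.png")
tiles([s,s,s,s],[(262,215),(262,180),(225,200),(240,235)],"pics/c6.png")
E
```

```text
t: 7.43
tool_pos: [0.4778, -0.2689, 0.1763]
orientation: [3.137, -0.159, 0.002]
force: [0.3, -0.6, -0.9]
opening: 0.0217
gripper_force: 40.0
pre 7.5333 [ 0.478 -0.27   0.177] [ 1.335 -0.214 -1.265] [ 0.002 -0.025  0.026] 0.021668043296444582 39.999545216560364
```

View pics/c6.png

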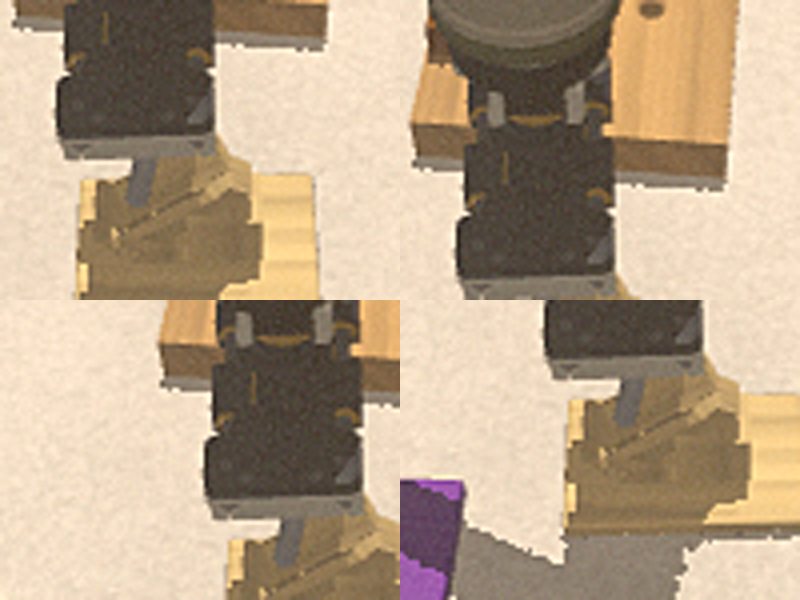

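Tip is at side (295,266), above the near cheek and inside the trough. Now I'll lower it with a light grip and swing the handle down along the arc.

```bash
python3 -m inch '[0,0,0,0,0,-3,2,-10,0,0,-7,2,-15,0,0,-7,2,-20,0,0,-7,2,-20,0,0]' 6;python3 -m inch '[5,0,0,0,0,10,-1,-1,0,0,17,-1,-4,0,0,27,-2,-8,0,0,38,-3,-12,0,0,48,-4,-17,0,0,57,-5,-23,0,0,66,-6,-30,0,0,74,-7,-37,0,0,74,-7,-37,0,0]'; python3 -m inch '[0,0,0,0,0,0,0,0,0,0,0,0,0,0,0]';python3 st.py arc
python3 - <<'E'
from h import *
a=cv2.imread("pics/top_arc.png");s=cv2.imread("pics/side_arc.png")
tiles([s,s,a,a],[(262,225),(290,205),(350,150),(350,190)],"pics/c7.png")
E
```

```text
t: 7.95
tool_pos: [0.4691, -0.2671, 0.1537]
orientation: [-3.137, 0.162, 0.001]
force: [1.0, 0.5, -0.8]
opening: 0.022
gripper_force: 6.0
t: 8.78
tool_pos: [0.5447, -0.2742, 0.1163]
orientation: [-3.137, 0.16, 0.001]
force: [0.8, -0.9, -1.6]
opening: 0.0221
gripper_force: 6.0
t: 9.03
tool_pos: [0.5436, -0.2743, 0.1181]
orientation: [3.137, -0.161, 0.0]
force: [0.5, 0.6, -2.1]
opening: 0.0223
gripper_force: 6.0
arc 9.1333 [ 0.544 -0.274  0.118] [-0.022 -0.028 -1.95 ] [ 0.051 -0.1    0.032] 0.02182103933444325 5.9981875866651535
```

View pics/c7.png

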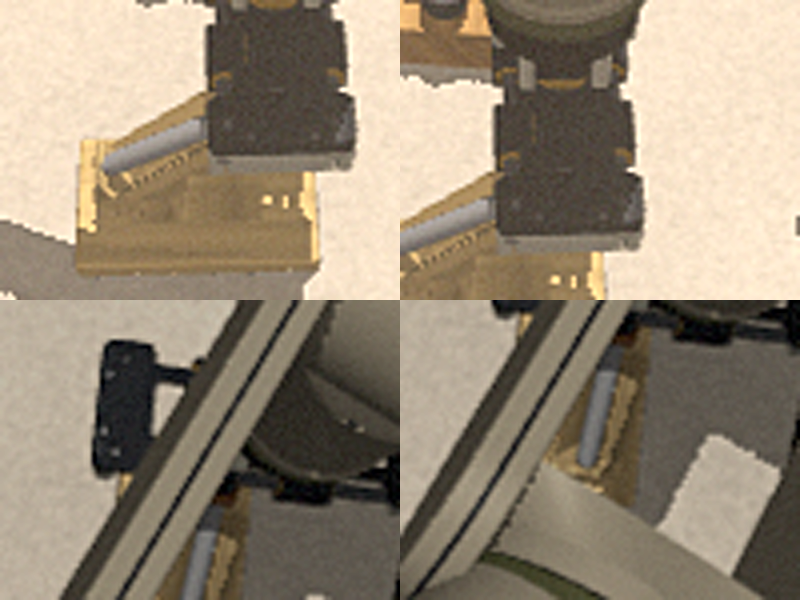

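Pin lies in the trough, with its tip by the end stop (top 397,231). I'll lower slightly, release and check.

```bash
python3 -m inch '[-1,0,-3,0,0,-2,0,-4,0,0,-2,0,-4,0,0,-2,0,-4,0,30,-2,0,-4,0,50,-2,0,-4,0,50,-2,0,-4,0,50]'; python3 -m inch '[0,0,0,0,50,0,0,0,0,50,0,0,0,0,50,0,0,0,0,50,0,0,0,0,50,0,0,0,0,50]';python3 st.py rel
python3 - <<'E'
from h import *
np.set_printoptions(precision=4,suppress=True)
a=cv2.imread("pics/top_rel.png");s=cv2.imread("pics/side_rel.png")
tiles([s,a,a,s],[(262,225),(350,190),(350,160),(290,205)],"pics/c8.png")
O=np.array([.4516,-.2649,.045]);d=np.array([.703,-.075,.7071])
print("expected seated tip/85 at side",[(proj("side",O+d*t)-np.array((262,225)))*4+1.5 for t in(0,.06)],"top",[(proj("top",O+d*t)-np.array((350,190)))*4+1.5 for t in(0,.06)])
E
```

```text
t: 9.72
tool_pos: [0.5412, -0.2742, 0.1135]
orientation: [-3.137, 0.161, 0.002]
force: [-0.6, -0.0, -0.5]
opening: 0.0429
gripper_force: 0.0
t: 10.22
tool_pos: [0.5416, -0.2743, 0.1138]
orientation: [-3.137, 0.161, 0.0]
force: [-0.1, 0.3, 0.6]
opening: 0.0465
gripper_force: 0.0
rel 10.3167 [ 0.542 -0.274  0.114] [0.414 0.446 0.319] [0.044 0.025 0.012] 0.04680438338813202 0.0
expected seated tip/85 at side [array([121.6039, 176.5027]), array([188.4854, 139.7551])] top [array([181.6718, 152.7536]), array([201.967 ,  82.7357])]
```

View pics/c8.png

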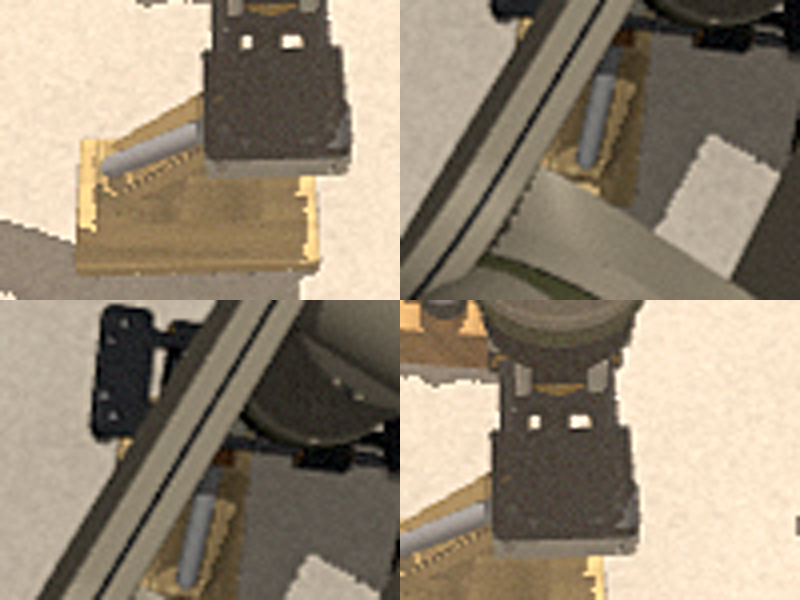

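Pin is free of the fingers. Its tip is at side (288,268) and top (397,231). I'll triangulate it against the trough axis.

```bash
python3 - <<'E'
from h import *
np.set_printoptions(precision=4,suppress=True)
A=(350,190);S=(262,225)
t,e=tri(px(A,189,163),px(S,107,171));print("tip",t,e)
# axis points: top (210,60) side line
u,e=tri(px(A,211,50),px(S,194,132));print("up",u,e)
d=(u-t)/np.linalg.norm(u-t);print(d,np.degrees(np.arcsin(d[2])))
O=np.array([.4516,-.2649,.045]);c=np.radians(-6.1)
X=np.array([np.cos(c)*.7071,np.sin(c)*.7071,.7071]);Y=np.array([-np.sin(c),np.cos(c),0]);Z=np.cross(X,Y)
print([(t-O)@v for v in(X,Y,Z)],[(u-O)@v for v in(X,Y,Z)])
E
```

```text
tip [ 0.4439 -0.2671  0.058 ] 0.0009513123681018426
up [ 0.5049 -0.2725  0.1031] 0.01580282597773823
[ 0.8017 -0.071   0.5935] 36.40276702517673
[np.float64(0.003975910302566301), np.float64(-0.0029699725491308857), np.float64(0.014410793779096875)] [np.float64(0.07916016920834347), np.float64(-0.0018572609273937429), np.float64(0.003050028630204496)]
```

Tip is about 14 mm above the trough axis and the pin is at about 36°, so it's resting on the end stop. I'll build a numeric axis measurement (shank mask in both views, plane intersection), then pull the pin up-slope and let the tip drop in.

```bash
cat >> h.py <<'E'
def shank(n,img,roi,thr=4):
    x,y,w,h=roi;c=img[y:y+h,x:x+w].astype(int);m=((c[...,0]-c[...,2])>thr)&(c.max(2)>55)
    m=cv2.morphologyEx(m.astype(np.uint8),cv2.MORPH_OPEN,np.ones((2,2),np.uint8))
    k,l,s,_=cv2.connectedComponentsWithStats(m)
    if k<2: return None
    i=1+np.argmax(s[1:,4]);v,u=np.nonzero(l==i);P=np.c_[u+x,v+y].astype(float)
    c=P.mean(0);d=np.linalg.svd(P-c,full_matrices=False)[2][0];s=(P-c)@d
    return c,d,(c+d*s.min(),c+d*s.max()),len(P)
def axis(rt,rs):
    N=[];
    for n,r in(("top",rt),("side",rs)):
        o,a=ray(n,r[2][0]);_,b=ray(n,r[2][1]);N.append((np.cross(a,b),o))
    d=np.cross(N[0][0],N[1][0]);d/=np.linalg.norm(d);d*=np.sign(d[2])
    A=np.array([N[0][0]/np.linalg.norm(N[0][0]),N[1][0]/np.linalg.norm(N[1][0]),d]);p=np.linalg.solve(A,[A[0]@N[0][1],A[1]@N[1][1],0])
    def on(n,uv):
        o,r=ray(n,uv);s=np.linalg.lstsq(np.c_[d,-r],o-p,rcond=None)[0];return p+d*s[0]
    return d,[[on(n,e) for e in r[2]] for n,r in(("top",rt),("side",rs))]
O=np.array([.4516,-.2649,.045]);c_=np.radians(-6.1)
X=np.array([np.cos(c_)*.7071,np.sin(c_)*.7071,.7071]);Y=np.array([-np.sin(c_),np.cos(c_),0]);F=np.array([X,Y,np.cross(X,Y)])
def report(tag,rt=(375,190,45,50),rs=(265,235,60,50)):
    np.set_printoptions(precision=4,suppress=True)
    a=shank("top",cv2.imread(f"pics/top_{tag}.png"),rt);b=shank("side",cv2.imread(f"pics/side_{tag}.png"),rs)
    for r in(a,b): print("ends",r[2],r[3])
    d,pts=axis(a,b);print("dir in trough",F@d,"elev",np.degrees(np.arcsin(d[2])))
    for q in pts: print("ends trough mm",[(F@(e-O)*1000).round(1) for e in q])
E
python3 - <<'E'
from h import *
report("rel")
i=cv2.imread("pics/top_rel.png");s=cv2.imread("pics/side_rel.png")
print(i[220,398],i[215,400],i[220,405],s[264,298],s[260,305],s[275,300])
E
```

```text
Traceback (most recent call last):
  File "h.py", line 39, in report
    for r in(a,b): print("ends",r[2],r[3])
                                ~^^^
TypeError: 'NoneType' object is not subscriptable
```

```bash
python3 - <<'E'
from h import *
i=cv2.imread("pics/top_rel.png");s=cv2.imread("pics/side_rel.png")
print("top row 215",[tuple(int(k) for k in i[215,x]) for x in range(392,412,2)])
print("side col 298",[tuple(int(k) for k in s[y,298]) for y in range(255,278,2)])
E
```

```text
top row 215 [(75, 87, 93), (31, 43, 53), (25, 39, 46), (68, 68, 70), (72, 72, 74), (41, 44, 48), (44, 65, 78), (35, 55, 65), (25, 38, 47), (33, 49, 58)]
side col 298 [(128, 144, 154), (58, 87, 108), (60, 88, 111), (102, 105, 111), (84, 89, 93), (63, 66, 70), (53, 84, 101), (49, 58, 70), (59, 81, 96), (51, 75, 91), (58, 79, 92), (56, 77, 91)]
```

```bash
python3 - <<'E'
t=open("h.py").read()
t=t.replace("m=((c[...,0]-c[...,2])>thr)&(c.max(2)>55)","m=(c[...,2]<1.17*c[...,0]+1)&(c[...,0]>38)")
t=t.replace("i=1+np.argmax(s[1:,4]);","i=1+np.argmax([s[j,4]*(s[j,4]>15)/(1+np.hypot(*(_[j]-[w/2,h/2]))) for j in range(1,k)]);")
open("h.py","w").write(t)
E
python3 - <<'E'
from h import *
report("rel",(389,201,20,30),(284,254,28,20))
report("arc",(389,201,20,30),(284,254,28,20))
E
```

```text
ends (array([402.3704, 208.5915]), array([396.885 , 230.4726])) 116
ends (array([311.6452, 258.5627]), array([288.969 , 267.9248])) 127
dir in trough [ 0.9899 -0.0015 -0.1417] elev 36.8522506395127
ends trough mm [array([68.6, -3.5,  2.9]), array([ 2.5, -3.4, 12.4])]
ends trough mm [array([72.4, -3.5,  2.4]), array([ 3. , -3.4, 12.3])]
ends (array([402.6318, 207.658 ]), array([396.9854, 230.2463])) 118
ends (array([311.7428, 257.7957]), array([288.7184, 267.3193])) 124
dir in trough [ 0.9898 -0.0011 -0.1427] elev 36.795234626215276
ends trough mm [array([72.8, -3.1,  4.4]), array([ 4.9, -3. , 14.2])]
ends trough mm [array([74.6, -3.1,  4.1]), array([ 4.3, -3. , 14.2])]
```

Measurement is consistent: elevation 37°, tip jammed on the stop face 12 mm above the axis. I'll grip, draw it up about 12 mm along its axis and release so the tip drops.

```bash
python3 -m inch '[0,0,0,0,20,0,0,0,0,0,0,0,0,0,0,0,0,0,0,0,5,-1,4,0,0,10,-1,7,0,0,10,-1,7,0,0,10,-1,7,0,0,10,-1,7,0,30,10,-1,7,0,60]' 15; python3 -m inch '[0,0,0,0,60,0,0,0,0,60,0,0,0,0,60,0,0,0,0,60]';python3 st.py rel2
python3 -c '
from h import *
report("rel2",(389,201,20,30),(284,254,28,20))'
```

```text
t: 11.15
tool_pos: [0.5517, -0.2754, 0.1209]
orientation: [3.137, -0.161, 0.0]
force: [-0.1, 0.5, -0.4]
opening: 0.0304
gripper_force: 0.0
t: 11.48
tool_pos: [0.5516, -0.2753, 0.1208]
orientation: [-3.137, 0.161, 0.0]
force: [1.0, 1.2, -0.4]
opening: 0.0546
gripper_force: 0.0
rel2 11.5833 [ 0.552 -0.275  0.121] [ 0.157 -0.113 -0.736] [ 0.004 -0.017 -0.011] 0.055472833718944674 0.0
ends (array([403.316, 203.493]), array([395.8592, 228.2587])) 125
ends (array([312.0707, 258.908 ]), array([292.8335, 269.7034])) 102
dir in trough [ 0.9999 -0.0022  0.016 ] elev 45.91522883279057
ends trough mm [array([82.7, -2.9, -0. ]), array([-2.4, -2.8, -1.4])]
ends trough mm [array([71.2, -2.9, -0.2]), array([ 1.6, -2.8, -1.3])]
```

Seated: elevation 46°, tip at x≈0 and z≈-1 mm, with the fingers open. Next I'll regrasp, lift and let it hang.

```bash
python3 -m inch '[-6,-1,-4,0,60,-11,-2,-7,0,60,-11,-2,-7,0,60,-11,-2,-7,0,30,-11,-2,-7,0,0,-11,-2,-7,0,0,-11,-2,-7,0,0,-11,-2,-7,0,0]' 40; python3 -m inch '[0,0,20,0,0,0,0,50,0,0,0,0,90,0,0,0,0,125,0,0,0,20,135,0,0,0,60,135,0,0,0,95,135,0,0,0,95,135,0,0,0,95,135,0,0,0,95,135,0,0]'; python3 st.py lift
python3 -m inch '[0,0,0,0,0,0,0,0,0,0,0,0,0,0,0,0,0,0,0,0,0,0,0,0,0]' 4; python3 st.py d4
python3 - <<'E'
from h import *
np.set_printoptions(precision=1,suppress=True)
# predicted tile pixels of grip, and shank detection in side below the gripper
y=np.radians(-6);g=np.array([.5406,-.182,.2665])
print(proj("side",g),proj("side",g-[0,0,.125]),proj("side",g-[.088,-.009,.088]))
for n in("lift","d4"):
    d=cv2.absdiff(cv2.imread("pics/side_rel2.png"),cv2.imread(f"pics/side_{n}.png")).max(2)>30
    v,u=np.nonzero(d[150:300,200:420]);print(n,[(r+150,u[v==r].min()+200,u[v==r].max()+200) for r in range(0,150,5) if (v==r).any()])
E
```

```text
t: 12.25
tool_pos: [0.5409, -0.2772, 0.1141]
orientation: [-3.137, 0.161, -0.001]
force: [1.0, 1.8, 0.7]
opening: 0.0271
gripper_force: 0.5
t: 13.08
tool_pos: [0.5406, -0.1824, 0.2487]
orientation: [3.137, -0.16, -0.0]
force: [0.7, -0.7, -1.0]
opening: 0.0217
gripper_force: 40.0
lift 13.1833 [ 0.541 -0.183  0.249] [ 0.221  0.266 -1.166] [ 0.03  -0.072  0.042] 0.021474026911003113 39.958385825157166
t: 13.6
tool_pos: [0.5406, -0.1826, 0.2488]
orientation: [-3.137, 0.162, 0.0]
force: [0.3, -1.1, -1.3]
opening: 0.0217
gripper_force: 4.0
d4 13.7 [ 0.541 -0.182  0.249] [ 0.624 -0.185 -1.894] [-0.019 -0.055 -0.02 ] 0.021825424710314796 3.9999112486839294
[322.9 179.4] [323.2 214.2] [285.1 205.9]
lift [(150, np.int64(273), np.int64(362)), (155, np.int64(283), np.int64(361)), (160, np.int64(293), np.int64(362)), (165, np.int64(303), np.int64(359)), (170, np.int64(304), np.int64(359)), (175, np.int64(304), np.int64(358)), (180, np.int64(304), np.int64(358)), (185, np.int64(304), np.int64(357)), (190, np.int64(307), np.int64(358)), (195, np.int64(303), np.int64(357)), (200, np.int64(292), np.i
[... 1128 characters left out ...]
05, np.int64(315), np.int64(354)), (210, np.int64(293), np.int64(353)), (215, np.int64(319), np.int64(349)), (220, np.int64(324), np.int64(347)), (225, np.int64(320), np.int64(348)), (230, np.int64(319), np.int64(348)), (235, np.int64(320), np.int64(350)), (240, np.int64(317), np.int64(352)), (245, np.int64(318), np.int64(353)), (250, np.int64(302), np.int64(354)), (255, np.int64(312), np.int64(354)), (260, np.int64(200), np.int64(354)), (265, np.int64(207), np.int64(353)), (270, np.int64(224), np.int64(340)), (275, np.int64(233), np.int64(340)), (280, np.int64(233), np.int64(340)), (285, np.int64(239), np.int64(341)), (290, np.int64(240), np.int64(294)), (295, np.int64(239), np.int64(340))]
```

```bash
python3 -m inch '[0,0,0,0,0,0,0,0,0,0,0,0,0,0,0,0,0,0,0,0,0,0,0,0,0]' 3; python3 st.py d3
cat >> h.py <<'E'
def hang(tag,g,yaw,roi,base):
    """pin tip from side view: strip changed vs base, put on the tool's x-z plane through grasp point g"""
    x,y,w,h=roi;a=cv2.imread(f"pics/side_{tag}.png");b=cv2.imread(f"pics/side_{base}.png")
    d=(cv2.absdiff(a,b).max(2)>25)[y:y+h,x:x+w].astype(np.uint8)
    k,l,s,c=cv2.connectedComponentsWithStats(d);i=1+np.argmax(s[1:,4]);v,u=np.nonzero(l==i);v+=y;u+=x
    t=np.radians(yaw);n=np.array([-np.sin(t),np.cos(t),0])
    for r in range(v.min(),v.max()+1,3):
        m=(u[v==r].min()+u[v==r].max())/2;o,q=ray("side",(m,r));P=o+q*((g-o)@n)/(q@n)
        print(r,m,np.ptp(u[v==r])+1,((P-g)*1000).round(1))
    print("bottom row",v.max())
E
python3 - <<'E'
from h import *
g=np.array([.5406,-.1825,.2675])
for t in("d4","d3"): print(t);hang(t,g,-6,(280,190,65,40),"lift")
E
```

```text
t: 14.12
tool_pos: [0.5406, -0.1823, 0.2489]
orientation: [-3.137, 0.161, 0.0]
force: [0.5, 0.9, -1.3]
opening: 0.0218
gripper_force: 3.0
d3 14.2167 [ 0.541 -0.182  0.249] [ 0.033  0.624 -1.583] [0.051 0.024 0.01 ] 0.02159709282718491 2.999890297651291
d4
199 294.0 3 [-65.7   6.9 -64.3]
202 292.0 5 [-71.    7.5 -75. ]
205 291.5 12 [-72.9   7.7 -86.1]
208 290.0 11 [-77.2   8.1 -97.4]
211 293.5 2 [ -69.9    7.3 -109.4]
bottom row 212
d3
190 309.0 1 [-30.8   3.2 -34.1]
193 313.5 20 [-21.2   2.2 -44.9]
196 310.0 13 [-29.3   3.1 -55.2]
199 308.0 13 [-34.1   3.6 -65.7]
202 309.5 6 [-31.1   3.3 -76.9]
205 308.0 3 [-35.    3.7 -87.9]
208 307.0 1 [-37.7   4.  -99.2]
bottom row 208
```

```bash
cat >> h.py <<'E'
def lean(tag,g,yaw,roi):
    r=shank("side",cv2.imread(f"pics/side_{tag}.png"),roi)
    t=np.radians(yaw);n=np.array([-np.sin(t),np.cos(t),0]);x=np.array([np.cos(t),np.sin(t),0]);o_=[]
    for e in r[2]:
        o,q=ray("side",e);P=o+q*((g-o)@n)/(q@n);o_.append(((P-g)@x*1000,(P-g)[2]*1000))
    print("ends px",r[2],r[3],"x,z rel grip mm",np.round(o_,1)); a,b=np.array(o_);d=(a-b)*np.sign((a-b)[1]);print("lean deg (handle to +tool x)",np.degrees(np.arctan2(d[0],d[1])))
E
python3 - <<'E'
from h import *
g=np.array([.5406,-.1825,.2675])
s=cv2.imread("pics/side_d3.png")
for r in range(196,222,3): print(r,[tuple(int(k) for k in s[r,x]) for x in range(298,328,3)])
for t,roi in(("lift",(278,193,28,20)),("d4",(280,193,28,26)),("d3",(292,192,34,32))): lean(t,g,-6,roi)
E
```

```text
196 [(53, 60, 65), (54, 60, 67), (133, 133, 141), (62, 106, 142), (54, 54, 58), (63, 66, 74), (53, 62, 72), (69, 105, 135), (66, 103, 133), (67, 107, 139)]
199 [(61, 65, 71), (63, 68, 75), (87, 92, 98), (53, 55, 59), (60, 62, 72), (55, 58, 64), (69, 109, 143), (67, 103, 133), (63, 103, 132), (68, 104, 135)]
202 [(63, 68, 73), (67, 65, 76), (63, 68, 73), (60, 65, 73), (55, 56, 63), (63, 107, 140), (68, 108, 137), (68, 102, 133), (67, 103, 137), (67, 106, 138)]
205 [(60, 65, 71), (63, 69, 73), (54, 55, 67), (55, 60, 67), (54, 84, 110), (68, 106, 138), (65, 104, 137), (67, 101, 132), (65, 104, 138), (67, 107, 139)]
208 [(38, 45, 50), (62, 70, 76), (51, 59, 65), (60, 86, 111), (62, 95, 124), (71, 107, 139), (67, 103, 133), (63, 99, 129), (64, 103, 135), (67, 105, 139)]
211 [(70, 74, 81), (60, 64, 70), (49, 52, 60), (72, 107, 140), (62, 96, 127), (66, 103, 134), (62, 102, 131), (67, 103, 133), (66, 107, 138), (66, 105, 140)]
214 [(38, 56, 69), (76, 83, 88), (43, 57, 73), (38, 53, 71), (37, 51, 66), (37, 52, 67), (42, 61, 80), (52, 79, 102), (60, 95, 128), (67, 102, 133)]
217 [(36, 57, 71), (38, 54, 70), (36, 55, 73), (44, 60, 76), (43, 59, 74), (39, 58, 71), (41, 56, 75), (41, 59, 75), (42, 58, 74), (42, 62, 77)]
220 [(41, 59, 75), (43, 61, 77), (37, 55, 72), (31, 53, 65), (44, 60, 75), (39, 58, 74), (40, 58, 73), (40, 57, 73), (36, 56, 73), (48, 64, 79)]
ends px (array([303.99601562, 192.9956229 ]), array([286.73454516, 208.70838086])) 87 x,z rel grip mm [[-42.5 -44. ]
 [-85.5 -99.7]]
lean deg (handle to +tool x) 37.648804344582
ends px (array([300.47909588, 206.71192185]), array([293.57020525, 211.36133813])) 26 x,z rel grip mm [[ -52.9  -93.6]
 [ -70.2 -110.8]]
lean deg (handle to +tool x) 45.0819839398686
ends px (array([295.52143256, 194.94268402]), array([303.60173229, 207.61635608])) 58 x,z rel grip mm [[-61.7 -49.9]
 [-45.8 -97.4]]
lean deg (handle to +tool x) -18.553491019588073
```

The pin drooped only to about 25° at 3 N. I'll square it up by pressing its tip against the clamp block's fixed +x side face with a light grip.

```bash
python3 -m inch '[40,30,0,-7,0,80,60,0,-7,0,120,90,0,-7,0,159,115,0,-7,0,159,115,0,-7,0,159,115,-40,-7,0,159,115,-80,-7,0,159,115,-115,-7,0,159,115,-126,-7,0,159,115,-126,-7,0]' 40; python3 -m inch '[0,0,0,0,0,0,0,0,0,0,0,0,0,0,0]'; python3 st.py w0
python3 - <<'E'
from h import *
for t in["w0"]:
    s=cv2.imread("pics/side_w0.png");print(proj("side",(.7,-.0677,.142)),proj("side",(.7,-.0677,.03)),proj("side",(.65,-.057,.03)))
    lean(t,np.array([.7,-.0677,.142]),-13,(345,180,50,40))
    print([[tuple(int(k) for k in s[r,x]) for x in range(350,395,4)] for r in range(188,206,4)])
E
```

```text
t: 15.05
tool_pos: [0.6963, -0.0667, 0.1174]
orientation: [-3.121, 0.352, 0.014]
force: [-0.3, 0.2, -1.0]
opening: 0.0218
gripper_force: 40.0
t: 15.3
tool_pos: [0.7019, -0.0679, 0.1272]
orientation: [3.121, -0.353, 0.01]
force: [-0.1, 0.9, -1.1]
opening: 0.0213
gripper_force: 40.0
w0 15.4 [ 0.701 -0.068  0.126] [-0.027 -0.36  -1.251] [ 0.034  0.046 -0.014] 0.021758196541018487 39.99949872493744
[377.73020499 172.28698322] [373.56939719 199.12892077] [355.5142818  198.16231335]
ends px (array([364. , 191.5]), array([365. , 191.5])) 4 x,z rel grip mm [[-29.4 -81.2]
 [-26.7 -80.9]]
lean deg (handle to +tool x) 84.22787471566626
[[(119, 133, 148), (118, 132, 146), (122, 135, 149), (40, 44, 49), (54, 58, 64), (122, 140, 152), (116, 131, 145), (116, 131, 146), (119, 135, 146), (115, 130, 140), (115, 129, 141), (113, 127, 142)], [(118, 134, 148), (117, 133, 146), (62, 65, 73), (57, 60, 67), (120, 136, 149), (120, 136, 148), (118, 133, 147), (114, 131, 143), (118, 130, 144), (115, 132, 145), (113, 128, 140), (114, 130, 141)], [(115, 129, 141), (58, 62, 65), (52, 52, 60), (122, 138, 151), (118, 136, 147), (122, 136, 149), (115, 134, 146), (120, 135, 147), (117, 133, 146), (116, 130, 143), (117, 132, 143), (113, 128, 140)], [(113, 131, 144), (120, 138, 151), (119, 136, 150), (67, 80, 87), (68, 79, 89), (63, 74, 83), (61, 71, 79), (61, 71, 79), (69, 81, 89), (116, 135, 146), (112, 129, 139), (114, 131, 143)], [(113, 130, 143), (120, 137, 150), (57, 64, 75), (66, 80, 87), (71, 79, 90), (68, 76, 85), (70, 80, 90), (71, 80, 88), (72, 84, 93), (116, 132, 145), (115, 131, 143), (112, 130, 140)]]
```

```bash
python3 -m inch '[0,0,0,0,0,-10,2,-2,0,0,-20,4,-4,0,0,-28,6,-4,0,0,-36,8,-4,0,0,-44,10,-4,0,0,-52,12,-4,0,0,-60,13,-4,0,0,-67,15,-4,0,0,-72,16,-4,0,0]' 6; python3 -m inch '[0,0,0,0,0,0,0,0,0,0]'; python3 st.py w1;  python3 -m inch '[20,-4,0,0,0,40,-9,0,0,0,72,-16,0,0,0,72,-16,0,0,0,72,-16,0,0,0]' 40; python3 -m inch '[0,0,0,0,0,0,0,0,0,0]'; python3 st.py w2
cat >> h.py <<'E'
def lean2(tag,g,yaw,x0,x1,y0,y1,thr=95):
    s=cv2.imread(f"pics/side_{tag}.png").max(2)
    t=np.radians(yaw);n=np.array([-np.sin(t),np.cos(t),0]);x=np.array([np.cos(t),np.sin(t),0])
    for r in range(y0,y1):
        u=np.nonzero(s[r,x0:x1]<thr)[0]+x0
        if len(u):
            m=u.mean();o,q=ray("side",(m,r));P=o+q*((g-o)@n)/(q@n);print(r,u.min(),u.max(),((P-g)@x*1000).round(1),((P-g)[2]*1000).round(1))
E
python3 - <<'E'
from h import *
lean2("w2",np.array([.7005,-.068,.142]),-13,345,400,182,206)
E
```

```text
t: 16.23
tool_pos: [0.6275, -0.0512, 0.1196]
orientation: [-3.122, 0.352, -0.002]
force: [1.5, 0.3, -0.9]
opening: 0.0221
gripper_force: 6.0
t: 16.4
tool_pos: [0.6276, -0.0513, 0.1191]
orientation: [3.122, -0.352, 0.0]
force: [-0.0, 1.0, -2.5]
opening: 0.0222
gripper_force: 6.0
w1 16.5 [ 0.628 -0.051  0.119] [-0.05  -0.698 -2.26 ] [ 0.036 -0.065 -0.011] 0.021905205145307475 5.99980004131794
t: 16.92
tool_pos: [0.7, -0.0677, 0.1167]
orientation: [-3.122, 0.353, 0.004]
force: [-1.4, -0.1, -1.3]
opening: 0.0217
gripper_force: 40.0
t: 17.08
tool_pos: [0.6991, -0.0672, 0.119]
orientation: [-3.122, 0.352, 0.0]
force: [0.2, 0.1, -2.0]
opening: 0.0217
gripper_force: 40.0
w2 17.1833 [ 0.699 -0.067  0.12 ] [-0.041  0.296 -1.631] [ 0.019  0.026 -0.011] 0.021496138591599278 39.99959886074066
182 373 382 2.8 -37.9
183 374 382 4.5 -41.8
184 374 382 5.0 -45.8
185 374 382 5.4 -49.9
186 375 381 5.8 -54.0
187 375 378 2.2 -58.6
188 374 378 1.3 -62.9
189 374 378 1.8 -67.1
190 374 378 2.2 -71.3
191 374 377 1.2 -75.7
192 373 377 0.3 -80.1
193 373 377 0.7 -84.4
194 373 377 1.2 -88.7
195 373 376 0.2 -93.2
196 372 376 -0.7 -97.7
197 372 376 -0.3 -102.2
198 358 376 -19.4 -108.7
199 358 381 -14.6 -112.7
200 358 381 -11.6 -116.9
201 358 381 -11.2 -121.5
202 358 380 -12.2 -126.2
203 358 380 -11.8 -130.8
204 358 380 -11.4 -135.4
205 358 380 -11.0 -140.1
```

```bash
python3 -m inch '[0,0,40,0,0,0,0,80,0,0,0,0,100,0,0,0,0,100,0,0,0,0,100,0,0,0,0,100,0,0]'; python3 st.py w3
python3 - <<'E'
from h import *
print(proj("side",(.7,-.0675,.24)),proj("side",(.7,-.0675,.105)))
lean2("w3",np.array([.699,-.067,.2382]),-13,345,410,150,186)
E
```

```text
t: 17.68
tool_pos: [0.6989, -0.0671, 0.2181]
orientation: [-3.122, 0.352, 0.001]
force: [-0.4, 1.6, -2.4]
opening: 0.0214
gripper_force: 40.0
w3 17.7833 [ 0.698 -0.067  0.216] [-0.751  0.349 -2.173] [ 0.011  0.019 -0.01 ] 0.021535076033029135 39.99965786933899
[382.00096811 144.55467624] [376.26050648 181.60579478]
150 377 401 20.0 -15.1
151 377 399 7.8 -19.4
152 377 402 11.7 -22.5
153 377 401 11.7 -25.9
154 377 401 21.7 -28.5
155 377 400 20.9 -32.0
156 378 400 22.5 -35.4
157 378 400 23.0 -38.8
158 378 401 24.7 -42.2
159 379 401 24.7 -45.7
160 379 401 25.9 -49.2
161 378 401 26.0 -52.7
162 378 400 25.2 -56.4
163 378 399 24.4 -60.0
164 378 400 26.1 -63.5
165 378 400 26.6 -67.1
166 377 400 25.8 -70.9
167 377 399 25.0 -74.6
168 377 399 25.5 -78.3
169 377 399 25.9 -82.0
170 376 399 25.1 -85.9
171 376 398 24.3 -89.7
172 376 399 26.1 -93.4
173 376 399 26.5 -97.1
174 376 398 25.7 -101.1
175 375 398 24.9 -105.0
176 375 396 24.1 -109.0
177 375 395 23.7 -113.0
178 375 393 21.7 -117.1
179 374 392 16.7 -121.5
180 374 378 -0.2 -127.1
181 375 378 1.5 -131.0
182 375 377 0.6 -135.1
```

Pin is upright to within about 2°, with its tip about 116 mm below the TCP height. Now I'll travel to between the jaw and the closed arm.

```bash
python3 -m inch '[0,0,25,7,0,-25,12,27,14,0,-55,27,27,21,0,-85,42,27,28,0,-115,57,27,35,0,-145,72,27,42,0,-175,87,27,49,0,-208,104,27,56,0,-208,104,27,63,0,-208,104,27,63,0]' 45; python3 -m inch '[0,0,0,0,0,0,0,0,0,0,0,0,0,0,0]';python3 st.py ap
```

```text
t: 18.62
tool_pos: [0.4893, 0.0375, 0.2442]
orientation: [-2.84, -1.341, 0.003]
force: [0.9, -0.4, -1.2]
opening: 0.0217
gripper_force: 45.0
t: 18.87
tool_pos: [0.4923, 0.0362, 0.2455]
orientation: [-2.848, -1.325, 0.001]
force: [0.6, 0.1, -1.5]
opening: 0.0218
gripper_force: 45.0
ap 18.9667 [0.492 0.036 0.246] [ 0.575 -0.223 -0.879] [ 0.003 -0.044 -0.002] 0.021608775647861664 44.99955117702484
```

```bash
python3 -m inch '[0,0,-20,0,0,0,0,-40,0,0,0,0,-55,0,0,0,0,-65,0,0,0,0,-73,0,0,0,0,-78,0,0,0,0,-78,0,0,0,0,-78,0,0]'; python3 -m inch '[8,-3,0,0,0,16,-5,0,0,0,24,-8,0,0,0,32,-11,0,0,0,40,-13,0,0,0,48,-16,0,0,0,56,-19,0,0,0,64,-21,0,0,0,71,-23,0,0,0,78,-26,0,0,0]'; python3 -m inch '[0,0,0,0,0,0,0,0,0,0,0,0,0,0,0]'; python3 st.py push
python3 - <<'E'
from h import *
np.set_printoptions(precision=1,suppress=True)
s=cv2.imread("pics/side_push.png");t=cv2.imread("pics/top_push.png");s0=cv2.imread("pics/side0.png")
p=np.array([.4937,-.0712])
for a in(0,.5,.6,.7,.8):
    th=np.radians(77.2)-a;e=np.r_[p+.13*np.array([np.cos(th),np.sin(th)]),.082];u=proj("side",e);v=proj("top",e);print(a,u,s[int(u[1]+.5),int(u[0]+.5)],s0[int(u[1]+.5),int(u[0]+.5)],v,t[int(v[1]+.5),int(v[0]+.5)])
E
```

```text
t: 19.63
tool_pos: [0.492, 0.0366, 0.1683]
orientation: [2.846, 1.33, 0.001]
force: [0.5, -0.2, -1.0]
opening: 0.0221
gripper_force: 45.0
t: 20.47
tool_pos: [0.5702, 0.0106, 0.1676]
orientation: [-2.845, -1.331, 0.001]
force: [-1.9, 1.1, -2.0]
opening: 0.0217
gripper_force: 45.0
t: 20.72
tool_pos: [0.5697, 0.0111, 0.1678]
orientation: [-2.845, -1.331, -0.001]
force: [-0.9, 1.7, -2.3]
opening: 0.0219
gripper_force: 45.0
push 20.8167 [0.57  0.011 0.168] [-0.479  2.706 -2.444] [0.67  0.179 0.018] 0.021819713791437025 45.00048100948334
0 [306.  161.9] [ 61  92 122] [106 109 118] [272.  196.4] [22 20 18]
0.5 [327.  167.1] [ 56  81 103] [ 63 102 133] [284.3 174.5] [57 66 69]
0.6 [330.6 169. ] [ 99  97 101] [ 61  96 128] [288. 171.] [ 7 19 19]
0.7 [334.1 171.3] [115 116 125] [ 62  97 126] [292.  167.9] [ 89 106 113]
0.8 [337.2 173.8] [52 56 62] [ 65  97 126] [296.3 165.2] [ 88 102 110]
```

Arm sits near 0.7 rad (steel colour at side 334,171) and the wrist torque shows the load. Inserting slowly.

```bash
python3 -m inch '[0,0,-3,0,0,0,0,-6,0,0,0,0,-9,0,0,0,0,-12,0,0,0,0,-15,0,0,0,0,-18,0,0,0,0,-20,0,0,0,0,-20,0,0]'; python3 st.py in1
```

```text
t: 21.48
tool_pos: [0.5696, 0.0104, 0.1473]
orientation: [2.846, 1.33, -0.0]
force: [0.3, -0.1, -3.4]
opening: 0.0219
gripper_force: 45.0
in1 21.5833 [0.57  0.01  0.147] [ 0.826 -0.826 -3.816] [-0.016 -0.195  0.038] 0.021858512347576176 44.99856948852539
```

```bash
python3 -m inch '[0,0,-3,0,0,0,0,-6,0,0,0,0,-9,0,0,0,0,-12,0,0,0,0,-15,0,0,0,0,-18,0,0,0,0,-20,0,0,0,0,-20,0,0]'; python3 -m inch '[0,0,-2,0,0,0,0,-4,0,0,0,0,-6,0,0,0,0,-8,0,0,0,0,-8,0,0]'; python3 st.py in2
```

```text
t: 22.25
tool_pos: [0.5696, 0.0102, 0.1274]
orientation: [2.845, 1.33, -0.001]
force: [0.2, -3.8, -0.9]
opening: 0.022
gripper_force: 45.0
t: 22.67
tool_pos: [0.5697, 0.0101, 0.1197]
orientation: [2.845, 1.33, -0.001]
force: [-1.4, -5.2, 2.5]
opening: 0.0216
gripper_force: 45.0
in2 22.7667 [0.57 0.01 0.12] [-0.819 -5.276  2.614] [-1.515  0.173 -0.021] 0.021879383309451068 45.004985332489014
```

Tip should be at about 4 mm now. I'll press on in small steps until the bottom shows in the vertical force.

```bash
python3 -m inch '[0,0,-1,0,0,0,0,-2,0,0,0,0,-2,0,0]'; python3 -m inch '[0,0,-1,0,0,0,0,-2,0,0,0,0,-2,0,0]'; python3 -m inch '[0,0,-1,0,0,0,0,-2,0,0,0,0,-2,0,0]'
```

```text
t: 23.02
tool_pos: [0.5698, 0.01, 0.1183]
orientation: [2.845, 1.33, -0.0]
force: [-3.4, -5.4, 5.8]
opening: 0.0214
gripper_force: 45.0
t: 23.27
tool_pos: [0.5703, 0.0103, 0.118]
orientation: [2.845, 1.33, 0.002]
force: [-5.6, -4.7, 16.2]
opening: 0.0215
gripper_force: 45.0
t: 23.52
tool_pos: [0.5712, 0.0108, 0.1178]
orientation: [2.845, 1.33, 0.005]
force: [-7.6, -3.0, 25.9]
opening: 0.0219
gripper_force: 45.0
```

Force rises sharply at TCP 0.118, where the bottom was predicted (about 0.120). I'll ease off, release, rise and measure.

```bash
python3 -m inch '[0,0,2,0,0,0,0,4,0,0,0,0,4,0,0]' 6; python3 -m inch '[0,0,0,0,20,0,0,0,0,40,0,0,0,0,60,0,0,0,0,70,0,0,0,0,70,0,0,0,0,70,0,0,0,0,70]';python3 -m inch '[0,0,20,0,70,0,0,50,0,70,0,0,90,0,70,-30,10,130,0,70,-70,20,160,0,70,-110,30,160,0,70,-150,40,160,0,70,-150,40,160,0,70,-150,40,160,0,70]'; python3 st.py out
python3 - <<'E'
from h import *
np.set_printoptions(precision=1,suppress=True)
h=np.array([.570,.0105]);
for z in(.099,.154): print("exp",z,proj("side",[*h,z]),proj("top",[*h,z]))
for n,roi in(("side",(300,110,70,80)),("top",(260,140,70,70))):
    a=cv2.imread(f"pics/{n}_out.png");x,y,w,hh=roi;c=a[y:y+hh,x:x+w].astype(int)
    m=((c[...,2]>1.9*c[...,0])&(c[...,1]<.62*c[...,2])).astype(np.uint8)
    k,l,s,ce=cv2.connectedComponentsWithStats(m);print(n,[(q[:4]+[x,y,0,0],q[4]) for q in s[1:] if q[4]>15])
    u=proj(n,[*h,.13]).astype(int);print([tuple(int(v) for v in a[u[1]+d,u[0]]) for d in range(-16,30,3)])
E
```

```text
t: 23.77
tool_pos: [0.5701, 0.0112, 0.1181]
orientation: [-2.846, -1.331, -0.002]
force: [1.1, -0.5, 4.2]
opening: 0.0221
gripper_force: 6.0
t: 24.35
tool_pos: [0.5695, 0.0107, 0.1176]
orientation: [-2.846, -1.331, 0.001]
force: [-0.1, 0.2, 0.2]
opening: 0.0572
gripper_force: 0.0
t: 25.1
tool_pos: [0.4178, 0.0515, 0.2791]
orientation: [2.844, 1.332, 0.004]
force: [0.3, -0.9, 0.3]
opening: 0.0651
gripper_force: 0.0
out 25.2 [0.42  0.051 0.278] [-0.579  0.451  0.086] [ 0.034 -0.07   0.009] 0.06493348200711384 0.0
exp 0.099 [324.3 167.3] [289.9 177.2]
exp 0.154 [324.3 153.2] [288.2 173.1]
side []
[(110, 126, 138), (115, 129, 141), (36, 57, 86), (37, 62, 89), (33, 44, 60), (28, 43, 54), (34, 45, 58), (31, 41, 59), (32, 42, 58), (56, 59, 65), (60, 63, 71), (62, 67, 75), (118, 121, 129), (47, 51, 60), (55, 64, 76), (45, 65, 83)]
top [(array([282, 168,  10,  14]), np.int32(39))]
[(52, 78, 102), (111, 107, 109), (122, 121, 125), (128, 127, 131), (136, 134, 131), (10, 29, 54), (12, 14, 21), (8, 13, 22), (31, 45, 57), (68, 101, 130), (62, 94, 122), (61, 93, 118), (32, 31, 27), (34, 36, 33), (41, 40, 38), (38, 37, 37)]
```

```bash
python3 - <<'E'
from h import *
np.set_printoptions(precision=1,suppress=True)
h=np.array([.570,.0105]);a=cv2.imread("pics/side_out.png")
# handle yaw 50: corners
c=np.radians(50);U=np.array([np.cos(c),np.sin(c)]);V=np.array([-U[1],U[0]])
for z in(.099,.154): print(z,[proj("side",[*(h+.011*(i*U+j*V)),z]) for i,j in((1,1),(1,-1),(-1,-1),(-1,1))])
for r in range(144,176): print(r,[int(a[r,x].max()) for x in range(314,336)])
n=cv2.imread("pics/side_out.png");p=np.array([.4937,-.0712])
for al in np.arange(.5,.9,.04):
    th=np.radians(77.2)-al;e=np.r_[p+.14*np.array([np.cos(th),np.sin(th)]),.082];u=proj("side",e);print(round(al,2),u,n[int(u[1]+.5),int(u[0]+.5)])
for j,u0 in(("jars",None),): pass
t0=cv2.imread("pics/top0.png");t1=cv2.imread("pics/top_out.png")
for u in((185,124),(386,122),(270,102)):
    r=np.s_[u[1]-22:u[1]+22,u[0]-22:u[0]+22];print("jar diff",(cv2.absdiff(t0[r],t1[r]).max(2)>40).sum())
E
```

```text
0.099 [array([323.1, 163.4]), array([329.7, 166.4]), array([325.6, 171.3]), array([318.9, 168.2])]
0.154 [array([323. , 149.3]), array([329.9, 152.3]), array([325.6, 157.2]), array([318.6, 154.1])]
144 [137, 138, 138, 134, 137, 136, 140, 140, 139, 141, 140, 140, 138, 139, 138, 141, 139, 140, 137, 135, 138, 138]
145 [138, 138, 140, 137, 137, 138, 138, 139, 137, 139, 140, 141, 140, 137, 139, 142, 142, 140, 138, 141, 140, 136]
146 [139, 142, 139, 139, 139, 138, 143, 139, 139, 141, 141, 139, 137, 139, 139, 139, 141, 140, 139, 138, 139, 136]
147 [139, 138, 140, 138, 137, 138, 140, 144, 142, 130, 145, 142, 141, 140, 137, 138, 137, 135, 138, 136, 140, 136]
148 [139, 138, 136, 136, 141, 140, 138, 138, 93, 83, 92, 89, 122, 146, 141, 139, 137, 137, 139, 137, 138, 136]
149 [139, 140, 135, 135, 139, 143, 139, 95, 84, 84, 86, 86, 85, 101, 129, 138, 140, 140, 138, 140, 139, 139]
150 [135, 137, 136, 137, 137, 114, 89, 87, 86, 86, 85, 91, 83, 81, 80, 99, 147, 144, 141, 141, 140, 138]
151 [135, 135, 137, 141, 139, 105, 98, 98, 86, 90, 89, 88, 90, 82, 53, 101, 145, 139, 138, 138, 138, 139]
152 [138, 1
[... 2190 characters left out ...]
4, 120, 126, 126, 132, 101]
173 [121, 122, 130, 132, 131, 136, 138, 138, 70, 59, 71, 65, 70, 78, 128, 126, 120, 124, 127, 125, 87, 58]
174 [121, 123, 130, 132, 130, 138, 140, 136, 68, 59, 70, 67, 84, 131, 124, 121, 125, 130, 119, 66, 59, 64]
175 [123, 125, 130, 133, 132, 135, 139, 135, 69, 73, 70, 81, 129, 122, 123, 128, 134, 116, 57, 61, 67, 67]
0.5 [328.9 165. ] [ 60  93 120]
0.54 [330.5 165.8] [ 67 105 136]
0.58 [332.1 166.6] [69 78 91]
0.62 [333.6 167.5] [107 109 117]
0.66 [335.1 168.5] [111 115 122]
0.7 [336.5 169.4] [115 116 124]
0.74 [337.9 170.5] [61 65 70]
0.78 [339.3 171.5] [55 54 63]
0.82 [340.6 172.7] [ 62  97 126]
0.86 [341.8 173.8] [ 62  90 120]
jar diff 0
jar diff 0
jar diff 0
```

Handle corners in the side view are about 2–3 px higher than a fully seated pin would give. I'll check the top view to separate lean from height.

```bash
python3 - <<'E'
from h import *
np.set_printoptions(precision=1,suppress=True)
h=np.array([.570,.0105]);a=cv2.imread("pics/top_out.png")
c=np.radians(50);U=np.array([np.cos(c),np.sin(c)]);V=np.array([-U[1],U[0]])
for z in(.099,.154,.163): print(z,[proj("top",[*(h+.011*(i*U+j*V)),z]) for i,j in((1,1),(1,-1),(-1,-1),(-1,1))])
for r in range(160,188): print(r,[int(a[r,x].max()) for x in range(276,302)],[int(a[r,x][2])-int(a[r,x][0]) for x in range(280,298)])
E
```

```text
0.099 [array([283.7, 177.6]), array([289.5, 171.2]), array([296. , 176.8]), array([290.2, 183.3])]
0.154 [array([281.6, 173.5]), array([287.8, 166.7]), array([294.7, 172.7]), array([288.5, 179.5])]
0.163 [array([281.3, 172.8]), array([287.5, 165.9]), array([294.5, 171.9]), array([288.2, 178.9])]
160 [115, 112, 112, 112, 109, 111, 109, 107, 107, 97, 98, 119, 95, 105, 112, 110, 104, 106, 104, 103, 100, 100, 99, 101, 97, 99] [54, 52, 55, 55, 56, 37, 0, -3, 26, 57, 56, 54, 52, 50, 53, 51, 51, 49]
161 [116, 116, 114, 115, 114, 114, 112, 112, 109, 112, 129, 128, 111, 83, 106, 113, 110, 110, 110, 106, 108, 105, 106, 102, 103, 100] [53, 58, 58, 54, 32, 7, -1, -3, -2, 27, 56, 55, 54, 54, 52, 51, 52, 51]
162 [117, 116, 115, 114, 115, 113, 109, 119, 128, 135, 127, 126, 122, 106, 93, 112, 110, 112, 110, 112, 109, 111, 111, 110, 107, 109] [57, 55, 47, 24, -1, -3, 2, 3, 0, 2, 39, 58, 53, 53, 53, 53, 53, 53]
163 [114, 115, 117, 116, 119, 105, 104, 141, 137, 131, 128, 125, 124, 119, 102, 109, 115, 113, 111, 111, 111, 110, 112, 112, 113, 111] [60, 44, -2, -6, -2, 3, 2, 4, 2, -2, 10, 57, 60, 56, 53, 5
[... 3898 characters left out ...]
35, 47, 54, 52, 47, 96, 147, 138, 132, 132] [65, 65, 61, 61, 60, 62, 61, 61, 62, 52, 32, 8, 12, 20, 32, 30, 15, -6]
185 [36, 30, 23, 43, 105, 133, 137, 133, 131, 132, 130, 130, 130, 128, 112, 82, 71, 54, 60, 57, 51, 64, 116, 144, 137, 133] [51, 64, 66, 64, 62, 63, 61, 63, 62, 62, 55, 43, 37, 26, 31, 32, 29, 9]
186 [31, 31, 51, 27, 27, 83, 126, 132, 130, 129, 130, 131, 130, 131, 134, 135, 119, 50, 56, 58, 57, 43, 71, 132, 143, 137] [3, 40, 63, 62, 62, 62, 61, 61, 61, 62, 63, 64, 56, 25, 28, 30, 33, 29]
187 [31, 76, 110, 55, 28, 35, 83, 122, 126, 125, 125, 127, 128, 128, 128, 132, 121, 71, 52, 58, 59, 55, 49, 81, 137, 145] [-5, 5, 41, 60, 61, 59, 61, 61, 62, 61, 62, 63, 59, 34, 25, 27, 30, 32]
```

```bash
python3 - <<'E'
from h import *
print("top face centre",tri((283.2,172.3),(324.2,150.7)))
print("shoulder-ish front bottom corner side:",plane("side",(325,167.7),.099))
E
```

```text
top face centre (array([0.57179405, 0.02258921, 0.15155054]), np.float64(0.0005761428795653706))
shoulder-ish front bottom corner side: [0.57163175 0.00873773 0.099     ]
```

Triangulated handle top is at z = 0.152 m (fully seated is 0.154), with a lean of about 5°, inside the 9° limit. The arm is held near 0.66 rad and the jars haven't moved. Handing in.

```bash
python3 -c '
from plant import job
print(job.close_job())'
```

```text
the job is handed in; nothing more can be done
None
```

The job is handed in, but no verdict came back. By my camera measurements, the pin sat in the cradle and was let go, then pushed the arm open, and it now stands fully down in the hole leaning about 5°, holding the arm at about 0.66 rad, with the jars unmoved.

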